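# Line up the parts cases along the inspection fence

### The job

Slide the three parts cases along the plate into an even row, one in each marked bay: square to the fence with one short end flush against it, and centred on the marker block of the same colour as the lid. Press every lid down until it is fully home. The parts inside stand loose, so keep the cases on the plate, never lifting or tipping them, and leave the V-block, the jar and the handpiece where they are.

Things in the scene. Friction and masses are not known exactly. Their poses are not given: they have to be found in the camera images.
- plate: fixed flat grey plate, 400 (x) x 700 (y) x 12 mm thick; origin under its centre, top at z = 12 mm. On it a dark steel fence 25 mm high, 12 mm thick, 340 mm long runs along y; its flat face towards the robot is at x = +150 mm in the plate's frame. Yellow lines mark three bays before the fence (centres y = -90, 0, +90 mm in the plate's frame).
- tag_orange: fixed orange marker block, 24 x 40 x 32 mm high, on the plate just behind the fence, marking the middle of the bay for the case with the orange lid; origin under its centre, 30 mm behind the fence's face; x points away from the robot square to the fence, y along the fence. Which bay has which colour varies.
- tag_blue: fixed blue marker block, 24 x 40 x 32 mm high, on the plate just behind the fence, marking the middle of the bay for the case with the blue lid; origin under its centre, 30 mm behind the fence's face; x points away from the robot square to the fence, y along the fence. Which bay has which colour varies.
- tag_green: fixed green marker block, 24 x 40 x 32 mm high, on the plate just behind the fence, marking the middle of the bay for the case with the green lid; origin under its centre, 30 mm behind the fence's face; x points away from the robot square to the fence, y along the fence. Which bay has which colour varies.
- case_orange: loose white parts case with orange lid, about 0.35 kg, 95 (x) x 50 (y) x 32 mm high without its lid, standing on the plate; origin at the centre of its underside, x along its length; either end may face the fence. Grasp across the 50 mm width.
- lid_orange (a joint): how far the orange push-fit lid of case_orange is pressed in, in m: 0 = 8 mm proud, 0.008 = fully home; it starts partly in and moves with about 4 N of stiff friction, straight down. The lid is 89 x 44 mm.
- lidtop_orange (a point): centre of the top face of the orange lid, where it can be pressed: 40 mm above the case's underside when home, up to 48 mm when proud.
- case_blue: loose white parts case with blue lid, about 0.35 kg, 95 (x) x 50 (y) x 32 mm high without its lid, standing on the plate; origin at the centre of its underside, x along its length; either end may face the fence. Grasp across the 50 mm width.
- lid_blue (a joint): how far the blue push-fit lid of case_blue is pressed in, in m: 0 = 8 mm proud, 0.008 = fully home; it starts partly in and moves with about 4 N of stiff friction, straight down. The lid is 89 x 44 mm.
- lidtop_blue (a point): centre of the top face of the blue lid, where it can be pressed: 40 mm above the case's underside when home, up to 48 mm when proud.
- case_green: loose white parts case with green lid, about 0.35 kg, 95 (x) x 50 (y) x 32 mm high without its lid, standing on the plate; origin at the centre of its underside, x along its length; either end may face the fence. Grasp across the 50 mm width.
- lid_green (a joint): how far the green push-fit lid of case_green is pressed in, in m: 0 = 8 mm proud, 0.008 = fully home; it starts partly in and moves with about 4 N of stiff friction, straight down. The lid is 89 x 44 mm.
- lidtop_green (a point): centre of the top face of the green lid, where it can be pressed: 40 mm above the case's underside when home, up to 48 mm when proud.
- vblock: bystander: loose steel V-block, 60 (x) x 45 (y) x 40 mm high; origin at the centre of its underside
- jar: bystander: loose amber jar with black cap, 50 mm diameter, 52 mm high; origin at the centre of its underside
- handpiece: bystander: aluminium rotary handpiece on its black rubber rest, lying on the bench beside the plate, tip away from the robot, about 185 mm long (y from -65 to +120 mm in its own frame), 50 mm wide, 40 mm high; origin under the rest's centre
Not all that is in view belongs to the job. Leave any purple or red look-alike of the case_green alone.

How it is judged (in metres and radians):
At the end, for the whole second after the job is handed in: Each case stands on the plate in front of the marker of its lid's colour, centred on it within 7 mm along the fence, its short end within 4 mm of the fence face and square to it within 0.06 rad, at rest; every lid is within 1.5 mm of fully home (joint above 0.0065) (y of case_orange in the frame of tag_orange between -0.007 and 0.007 m and x of case_orange in the frame of tag_orange between -0.0815 and -0.074 m and angle between the x axis of case_orange and the x axis of tag_orange, either way round below 0.06 rad and angle between each of case_orange, case_blue, case_green's own z axis and vertical below 0.05 rad and height (world z) of each of case_orange, case_blue, case_green below 0.015 m and value of joint each of lid_orange, lid_blue, lid_green above 0.0065 m and linear speed of each of case_orange, case_blue, case_green below 0.01 m/s and y of case_blue in the frame of tag_blue between -0.007 and 0.007 m and x of case_blue in the frame of tag_blue between -0.0815 and -0.074 m and angle between the x axis of case_blue and the x axis of tag_blue, either way round below 0.06 rad and y of case_green in the frame of tag_green between -0.007 and 0.007 m and x of case_green in the frame of tag_green between -0.0815 and -0.074 m and angle between the x axis of case_green and the x axis of tag_green, either way round below 0.06 rad); the robot touches nothing.
It fails at once if a case is lifted more than 15 mm off the plate or tipped over 20 degrees (height (world z) of any of case_orange, case_blue, case_green above 0.027 m or angle between any of case_orange, case_blue, case_green's own z axis and vertical above 0.35 rad).
It fails at once if the vblock is moved more than 15 mm or tipped (distance of vblock from where it was at the start of the episode above 0.015 m or angle between vblock's own z axis and vertical above 0.3 rad).
It fails at once if the jar is moved more than 15 mm or tipped (distance of jar from where it was at the start of the episode above 0.015 m or angle between jar's own z axis and vertical above 0.3 rad).
It fails at once if the handpiece is moved more than 15 mm or tipped (distance of handpiece from where it was at the start of the episode above 0.015 m or angle between handpiece's own z axis and vertical above 0.3 rad).
It also fails if it takes over 72 s, if anything falls off the work surface, if the arm or the gripper's body presses on something with over 40 N, if the wrist force passes 120 N, or if a joint passes its speed limit or range.

### The arm

A 6-joint arm with a two-finger parallel gripper is mounted at the origin on the work surface. World frame = base frame: x ahead of the robot, y to its left, z up, the work surface at z = 0. Lengths are in m, angles in degrees, forces in N, time in s.
With the tool pointing down it reaches from about 0.275 to 0.725 m from the base axis. Payload 15.9 kg.
Tool frame: the origin (TCP) lies on the front face of the gripper's body, between the roots of the fingers; the fingertips stand 73 mm ahead of it and the grasp point (between the pads) lies robot.pinch_z ahead of it (robot.pinch_z is the distance from the TCP to the grasp point, in m); z points along the fingers, y is the line along which they close (so a half turn about z gives the same grasp; the last joint's range is limited). The gripper opens to 85 mm and grips with 20 to 120 N. Pads are 22 mm wide; open, the fingers measure 114 mm over their backs; the gripper's body (76 mm by 85 mm) begins 54 mm behind the grasp point. The pads swing forward as they close: fully open they stand 13 mm farther back than shut.
Start: joints at [72.021, 12.198, -1.971, 75.831, 0, 90], TCP at [0.154, 0.476, 0.304] pointing down, gripper open.
Joint ranges: [-170.91, 170.91], [-42.67, 98.43], [-65.05, 77.54], [-120.47, 116.71], [-90, 82.35], [-180, 180]. Speed limits (degrees/s): [108.29, 108.29, 136.94, 147.25, 180, 180].

### API

Orientations are given as [roll, pitch, yaw] about the fixed x, y, z axes, in that order (R = Rz(yaw) Ry(pitch) Rx(roll)).
In Python, from station import status, imaging, robot gives the robot as it stands. The module is installed in compiled form; this text tells all that it offers.
- The arm moves only by the shell command python3 -m inch 'ROWS' [FORCE]. ROWS is JSON, one flat list of numbers, 7 for each row, row after row: the shift along the tool's x, y, z normalised to -1 to 1, where 1 is 0.06 m, then the turn, a rotation vector about the tool's x, y, z normalised to -1 to 1, where 1 is 6 degrees, then the opening, from 0 (shut) to 1 (fully open). In form: [x, y, z, wx, wy, wz, gripper, x, y, z, wx, wy, wz, gripper, ...]. A call has 1 to 20 rows; each row shifts and turns the commanded pose from where the row before left it, along the tool's axes as they then stand; what a row does not reach is not made up. A row lasts 1/8 s, in which the tool goes at most 62.5 mm and 10.7 degrees, less where a joint would pass 70% of its speed; a pose out of reach is approached as far as the arm can. A call with a number of a shift or a turn outside -1 to 1 is refused whole. A call with a gripper value outside its range is refused whole. The fingers move at their own pace and stop on an object; FORCE is the grip in N (left out, the last holds). Time passes only in rows, so rows that do not move let the fingers close. It gives the time, the measured TCP pose, the force, the opening and the grip force at its end, in the units of the state.
- status.get_obs(): the state, without advancing time (a new reading comes with each control period).
- imaging.camera(name): name is "side" or "top" or "wrist"; returns the picture (420x560x3 uint8, red, green, blue); there is no depth.
- imaging.camera_info(name): a dict with "intrinsics" (3x3 intrinsics, pixels), "rvec" (rotation vector, rad) and "tvec" (3), from world to camera coordinates, as OpenCV has them; the wrist camera has in their place "tool_from_camera" (4x4, takes a point from camera to tool coordinates, whose origin is the TCP and whose axes are the flange's). Camera axes: x right, y down, z forward; pixel columns grow to the right and rows downward; lengths in m; the calibration is good to about 2 mm. A picture is of the moment at which its call begins: read the wrist's pose just before it. camera_info takes no time and is no camera call.
- robot.sign_off(): hands the job in; it is judged then, once.
Trained networks look in the newest picture that a camera, given by its name, has taken for a name from the list of things; names that differ only in an ending like _2 or _b are one class to them, and where a whole thing is asked for, a point or a joint stands for the part that bears it (a point fixed in the world has none). Each returns a list of dicts, best first, with "p" (0 to 1); they miss things now and then, are a little off and sometimes report something else, mostly with a low value. They report only what shows in the picture. A call takes as long as a camera call. They do not tell look-alikes from the thing itself.
- imaging.trace(camera, label): "pixels" (420x560 bool, what is visible of it) and "position" ([column, row] in pixels, amid what is visible of it).
- imaging.landmark_of(camera, label): "position" ([column, row] in pixels: a listed point, or the origin of a listed thing).
The state is a dict: "clock": time; "joints": joint angles; "qvel": joint speeds; "joint_efforts": joint torques, N m; "tool_pos": TCP position; "tcp_rot": TCP orientation; "wrist_force": force on the tool from outside, world axes, zero at the start; "torque": the same for the moment, N m; "opening": opening from 0.0 (shut) to 1.0 (fully open); "finger_force": force on a finger pad.
Only numpy, scipy, OpenCV 4.12 (cv2) and the standard library are available. Lean on these libraries where they do the work, as an engineer would, in place of code of your own. Each camera call takes 0.05 s, during which the arm holds its last target. There are 200 camera calls.

## Working session

There is one attempt and no reset: what is moved stays moved. The work goes in short steps, Python scripts to look and compute and a shell command to move; the robot and the scene stay as the last step left them, time stands still between calls to the robot, and variables do not carry over. Pictures are saved under pics/ and viewed, at most 10 in all, crops included, and the job is handed in when it is done.

```bash
mkdir -p pics; ls; cat > h.py <<'E'
import numpy as np, cv2
from station import status, imaging, robot
def ray(cam,px):
    i=imaging.camera_info(cam);K=np.array(i["intrinsics"],float)
    if cam=="wrist":
        o=status.get_obs();from scipy.spatial.transform import Rotation as R
        T=np.eye(4);T[:3,:3]=R.from_euler('xyz',o["tcp_rot"],degrees=True).as_matrix();T[:3,3]=o["tool_pos"]
        W=T@np.array(i["tool_from_camera"]);Rm=W[:3,:3];c=W[:3,3]
    else:
        Rm=cv2.Rodrigues(np.array(i["rvec"],float))[0].T;c=-Rm@np.array(i["tvec"],float).ravel()
    p=np.atleast_2d(np.array(px,float));d=np.c_[p,np.ones(len(p))]@np.linalg.inv(K).T@Rm.T
    return c,d
def onz(cam,px,z):
    c,d=ray(cam,px);return (c+d*((z-c[2])/d[:,2])[:,None])[:,:2]
def save(cam,name):
    im=imaging.camera(cam);cv2.imwrite(f"pics/{name}.png",im[:,:,::-1]);return im
E
python3 - <<'E'
from h import *
o=status.get_obs();print(o["tool_pos"],o["tcp_rot"],o["clock"],robot.pinch_z)
im=save("top","top1");im2=save("side","side1")
for n in ["tag_orange","tag_blue","tag_green","case_orange","case_blue","case_green","lidtop_orange","lidtop_blue","lidtop_green","vblock","jar","handpiece","plate"]:
    z=.045 if 'lidtop' in n else .012 if n!='handpiece' and n!='plate' else 0
    for d in imaging.landmark_of("top",n)[:3]:
        print(n,round(d["p"],2),np.round(d["position"]),np.round(onz("top",d["position"],z)[0],4))
cv2.imwrite("pics/a.png",cv2.resize(im[:,:,::-1],(800,600)))
E
```

```text
pics
[0.1542576  0.47533135 0.30340332] [-1.79933538e+02  9.96055991e-04  1.62021179e+02] 0.0 0.0539
tag_orange 0.71 [246. 142.] [0.7352 0.0962]
tag_blue 0.56 [281. 142.] [ 0.7362 -0.0058]
tag_green 0.57 [310. 140.] [ 0.7423 -0.0885]
case_orange 0.98 [346. 231.] [ 0.4749 -0.189 ]
case_blue 0.73 [277. 243.] [0.4403 0.0047]
case_blue 0.48 [277. 238.] [0.4541 0.0047]
case_green 0.78 [431. 192.] [ 0.587  -0.4319]
case_green 0.76 [375. 193.] [ 0.5853 -0.2731]
case_green 0.67 [450. 268.] [ 0.3715 -0.4754]
lidtop_orange 0.89 [347. 231.] [ 0.4714 -0.1861]
lidtop_orange 0.52 [276. 237.] [0.4553 0.0088]
lidtop_green 0.96 [456. 262.] [ 0.3872 -0.4772]
lidtop_green 0.85 [414. 302.] [ 0.2815 -0.3606]
lidtop_green 0.76 [439. 188.] [ 0.5924 -0.4426]
vblock 0.97 [223. 236.] [0.4599 0.1581]
vblock 0.73 [348. 230.] [ 0.4792 -0.1939]
jar 0.73 [191. 181.] [0.6191 0.2552]
handpiece 0.97 [125. 209.] [0.5408 0.4445]
handpiece 0.21 [277. 237.] [0.4581 0.0065]
plate 0.64 [280. 204.] [ 0.5553 -0.0006]
```

View pics/a.png

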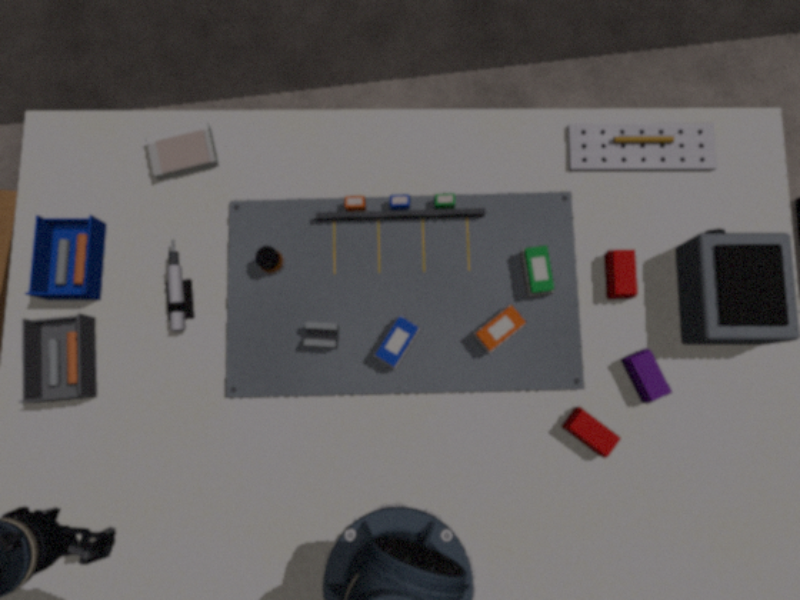

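View pics/side1.png

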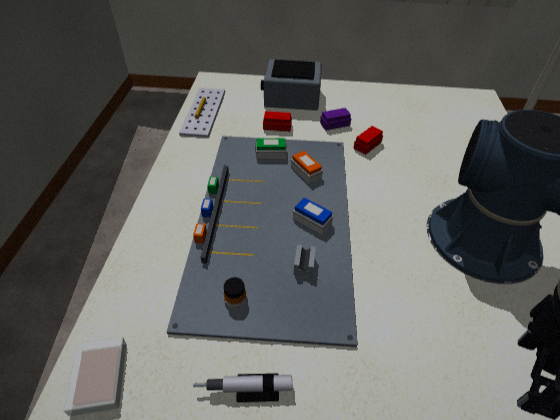

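Top view (560×420 pixels): orange lid (350,230), blue lid (277,238), green lid (376,189). Tags from left to right are orange (247,142), blue (280,142) and green (311,140). Red/purple look-alikes are at (435,192), (452,263) and (414,302). Green case candidates: (375,193), (431,192) red, (450,268) purple. Only (375,193) has a green lid on a white case on the plate, so I'll confirm it in a crop.

```bash
cat >> h.py <<'E'
HUE={"orange":(4,18),"blue":(105,125),"green":(50,80)}
def blobs(im,col,amin=20):
    hsv=cv2.cvtColor(im,cv2.COLOR_RGB2HSV);lo,hi=HUE[col]
    m=cv2.inRange(hsv,(lo,120,50),(hi,255,255));m=cv2.morphologyEx(m,cv2.MORPH_CLOSE,np.ones((3,3)))
    return [c for c in cv2.findContours(m,0,cv2.CHAIN_APPROX_NONE)[0] if cv2.contourArea(c)>amin]
def rect(cam,c,z):
    p=onz(cam,c.reshape(-1,2),z).astype(np.float32)*1000
    (cx,cy),(w,h),a=cv2.minAreaRect(p)
    if w<h: a+=90;w,h=h,w
    return np.round([cx,cy,w,h,(a+90)%180-90],1)
E
python3 - <<'E'
from h import *
im=cv2.imread("pics/top1.png")[:,:,::-1].copy()
for c in HUE:
    for b in blobs(im,c):
        m=b.reshape(-1,2).mean(0)
        if 150<m[0]<410 and m[1]<280: print(c,np.round(m),rect("top",b,.056),rect("top",b,.044))
# plate corners
g=cv2.cvtColor(im,cv2.COLOR_RGB2GRAY)
m=((g>45)&(g<110)).astype(np.uint8);m=cv2.morphologyEx(m,cv2.MORPH_OPEN,np.ones((5,5)))
m[:, :150]=0;m[:,415:]=0;m[:128]=0;m[285:]=0
c=max(cv2.findContours(m,0,cv2.CHAIN_APPROX_NONE)[0],key=cv2.contourArea)
print("plate",rect("top",c,.012))
cv2.imwrite("pics/b.png",cv2.resize(im[120:285,150:415,::-1],None,fx=3,fy=3,interpolation=cv2.INTER_CUBIC))
print(imaging.camera_info("wrist"))
E
```

```text
orange [350. 229.] [ 475.8 -193.1   90.    43.7  -51.7] [ 477.2 -194.8   91.    44.2  -51.7]
orange [248. 143.] [721.3  87.2  39.5  23.3  89.9] [725.3  88.4  39.9  23.5  89.9]
blue [277. 239.] [450.4   4.1  87.9  43.5 -31.9] [451.5   4.4  88.9  44.  -31.9]
green [377. 188.] [ 589.  -269.9   87.2   43.2    8.2] [ 591.6 -272.5   88.2   43.7    8.2]
plate [550.5  -4.1 701.5 401.4 -88.5]
{'intrinsics': array([[326.77622105,   0.        , 276.94447518],
       [  0.        , 326.77622105, 206.57501024],
       [  0.        ,   0.        ,   1.        ]]), 'tool_from_camera': array([[ 7.32027723e-04, -9.57846457e-01, -2.87279704e-01,
         7.30317409e-02],
       [ 9.99999556e-01,  5.30660659e-04,  7.78808813e-04,
        -1.06196680e-03],
       [-5.93531226e-04, -2.87280147e-01,  9.57846420e-01,
        -6.95673247e-02],
       [ 0.00000000e+00,  0.00000000e+00,  0.00000000e+00,
         1.00000000e+00]])}
```

View pics/b.png

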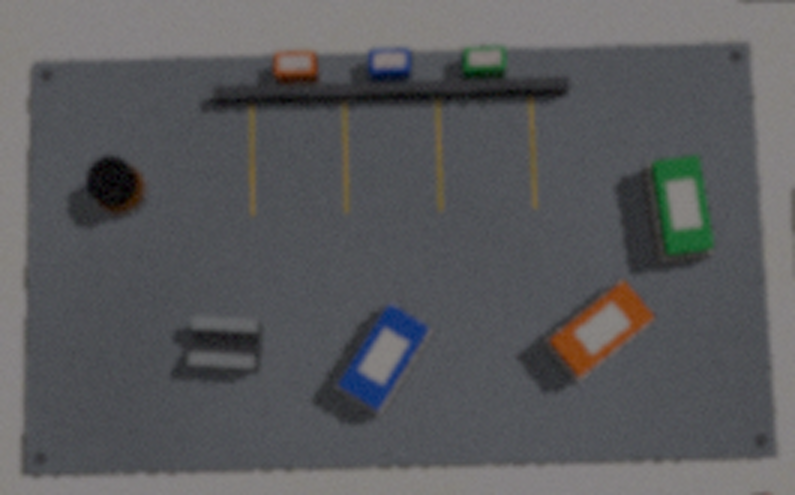

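The crop shows the green lid on a white case at crop pixel (683,205). The other two candidates are off the plate and are red/purple, so this is the right one. Next I turn the tool to yaw ≈ 0 and shut the fingers to press lids.

```bash
python3 -m inch '[0,0,0,0,0,1,0, 0,0,0,0,0,1,0, 0,0,0,0,0,1,0, 0,0,0,0,0,1,0, 0,0,0,0,0,1,0, 0,0,0,0,0,1,0, 0,0,0,0,0,1,0, 0,0,0,0,0,1,0, 0,0,0,0,0,1,0, 0,0,0,0,0,1,0, 0,0,0,0,0,1,0, 0,0,0,0,0,1,0, 0,0,0,0,0,1,0, 0,0,0,0,0,1,0, 0,0,0,0,0,1,0, 0,0,0,0,0,1,0, 0,0,0,0,0,1,0, 0,0,0,0,0,1,0, 0,0,0,0,0,1,0, 0,0,0,0,0,1,0]' 40
python3 -m inch '[0,0,0,0,0,1,0, 0,0,0,0,0,1,0, 0,0,0,0,0,1,0, 0,0,0,0,0,1,0, 0,0,0,0,0,1,0, 0,0,0,0,0,1,0, 0,0,0,0,0,1,0, 0,0,0,0,0,0,0]'
cat >> h.py <<'E'
def go(x,y,z=None,yaw=None):
    "rows-units from current pose to target (mm, deg): tool dx,dy,dz in units of 60 mm, turn in units of 6 deg"
    o=status.get_obs();p=o["tool_pos"]*1000;w=np.radians(o["tcp_rot"][2])
    dx,dy=x-p[0],y-p[1];dz=0 if z is None else p[2]-z
    t=0 if yaw is None else -((yaw-o["tcp_rot"][2]+180)%360-180)/6
    print("units x,y,z,wz:",np.round([(dx*np.cos(w)+dy*np.sin(w))/60,(dx*np.sin(w)-dy*np.cos(w))/60,dz/60,t],3))
E
python3 -c "
from h import *;go(477,-194,200)"
```

```text
clock: 3.25
tool_pos: [0.2772, 0.4065, 0.3036]
tcp_rot: [-173.7, 1.4, 52.6]
wrist_force: [0.6, 0.2, -0.7]
opening: -0.001
finger_force: 0.0
clock: 4.25
tool_pos: [0.3967, 0.2537, 0.3018]
tcp_rot: [-167.0, 8.3, 26.0]
wrist_force: [-0.3, 0.4, -0.8]
opening: 0.001
finger_force: 0.0
units x,y,z,wz: [-2.062  7.295  1.696  0.   ]
```

```bash
python3 -c "
from h import *;o=status.get_obs();print({k:np.round(o[k],2) for k in ['clock','joints','qvel','tool_pos','tcp_rot']})"
```

```text
{'clock': np.float64(4.25), 'joints': array([ 2.595e+01,  1.499e+01, -1.600e-01,  8.320e+01,  1.297e+01,
        1.800e+02]), 'qvel': array([ 2.72, -0.47, -0.04, -0.64,  0.21, -0.05]), 'tool_pos': array([0.4 , 0.25, 0.3 ]), 'tcp_rot': array([-167.03,    8.34,   25.95])}
```

The wrist ran into its j6 limit, because yaw = j1 − j6 + 180. I'll use yaw near 180 instead and compute a full rotation correction.

```bash
cat >> h.py <<'E'
from scipy.spatial.transform import Rotation as R
def go(x,y,z,yaw,n=1):
    o=status.get_obs();A=R.from_euler('xyz',o["tcp_rot"],degrees=True);B=R.from_euler('xyz',[180,0,yaw],degrees=True)
    t=A.inv().apply((np.array([x,y,z])/1000-o["tool_pos"])/.06);r=np.degrees((A.inv()*B).as_rotvec())/6
    print("units, total:",np.round(t,3),np.round(r,3)," per row/%d:"%n,np.round(t/n,3),np.round(r/n,3))
E
python3 -m inch '[0,0,0,0,0,-0.2,0]'
python3 -c "
from h import *;o=status.get_obs();p=o['tool_pos']*1000;go(p[0],p[1],300,128.3,18)"
```

```text
clock: 4.38
tool_pos: [0.3958, 0.2552, 0.302]
tcp_rot: [-166.8, 8.0, 27.4]
wrist_force: [-0.1, 0.7, 1.4]
opening: -0.001
finger_force: 0.0
units, total: [0.005 0.007 0.032] [ -2.766  -0.962 -16.857]  per row/18: [0.    0.    0.002] [-0.154 -0.053 -0.937]
```

```bash
python3 -m inch '[0,0,0,-0.155,-0.055,-0.94,0, 0,0,0,-0.155,-0.055,-0.94,0, 0,0,0,-0.155,-0.055,-0.94,0, 0,0,0,-0.155,-0.055,-0.94,0, 0,0,0,-0.155,-0.055,-0.94,0, 0,0,0,-0.155,-0.055,-0.94,0, 0,0,0,-0.155,-0.055,-0.94,0, 0,0,0,-0.155,-0.055,-0.94,0, 0,0,0,-0.155,-0.055,-0.94,0, 0,0,0,-0.155,-0.055,-0.94,0, 0,0,0,-0.155,-0.055,-0.94,0, 0,0,0,-0.155,-0.055,-0.94,0, 0,0,0,-0.155,-0.055,-0.94,0, 0,0,0,-0.155,-0.055,-0.94,0, 0,0,0,-0.155,-0.055,-0.94,0, 0,0,0,-0.155,-0.055,-0.94,0, 0,0,0,-0.155,-0.055,-0.94,0, 0,0,0,-0.155,-0.055,-0.94,0, 0,0,0,0,0,0,0]'
python3 -c "
from h import *;go(476.5,-194,200,128.3,14)"
```

```text
clock: 6.75
tool_pos: [0.3953, 0.2557, 0.3022]
tcp_rot: [180.0, 0.2, 128.7]
wrist_force: [0.8, 0.7, 0.1]
opening: -0.001
finger_force: 0.0
units, total: [-6.688 -3.634  1.721] [0.004 0.027 0.071]  per row/14: [-0.478 -0.26   0.123] [0.    0.002 0.005]
```

```bash
python3 -m inch '[-0.48,-0.26,0.12,0,0,0,0, -0.48,-0.26,0.12,0,0,0,0, -0.48,-0.26,0.12,0,0,0,0, -0.48,-0.26,0.12,0,0,0,0, -0.48,-0.26,0.12,0,0,0,0, -0.48,-0.26,0.12,0,0,0,0, -0.48,-0.26,0.12,0,0,0,0, -0.48,-0.26,0.12,0,0,0,0, -0.48,-0.26,0.12,0,0,0,0, -0.48,-0.26,0.12,0,0,0,0, -0.48,-0.26,0.12,0,0,0,0, -0.48,-0.26,0.12,0,0,0,0, -0.48,-0.26,0.12,0,0,0,0, -0.45,-0.25,0.12,0,0,0,0, 0,0,0,0,0,0,0, 0,0,0,0,0,0,0]'
python3 - <<'E'
from h import *
o=status.get_obs();print(o["tool_pos"],o["tcp_rot"])
im=save("wrist","w1")
for c in HUE:
    for b in blobs(im,c,150): print(c,np.round(b.reshape(-1,2).mean(0)),rect("wrist",b,.056))
go(476.5,-194,140,128.3)
E
```

```text
clock: 8.75
tool_pos: [0.4764, -0.1942, 0.2024]
tcp_rot: [-180.0, 0.1, 128.6]
wrist_force: [-0.2, 0.8, -0.4]
opening: -0.004
finger_force: 0.0
[ 0.47641374 -0.19420356  0.20236618] [-1.79982119e+02  1.27284138e-01  1.28575891e+02]
orange [278. 208.] [ 474.3 -191.2   79.9   43.4  -51.4]
blue [465.   8.] [484.7 -26.8  45.8  14.   38.7]
green [278. 357.] [ 548.7 -286.5   25.    12.2  -44.7]
units, total: [3.000e-03 1.000e-03 1.042e+00] [-0.002  0.024  0.052]  per row/1: [3.000e-03 1.000e-03 1.042e+00] [-0.002  0.024  0.052]
```

View pics/w1.png

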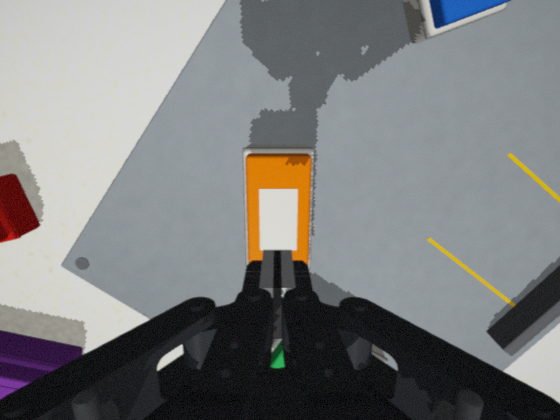

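Wrist view: the orange lid spans columns 246–311 and rows 152–265, aligned with the tool; the fingers hide its lower end. I'll press it in small steps.

```bash
python3 -m inch '[0,0,0.5,0,0,0,0, 0,0,0.5,0,0,0,0, 0,0,0.05,0,0,0,0, 0,0,0.05,0,0,0,0, 0,0,0.05,0,0,0,0, 0,0,0.05,0,0,0,0]'
python3 -m inch '[0,0,0.05,0,0,0,0, 0,0,0.04,0,0,0,0, 0,0,0,0,0,0,0]'
```

```text
clock: 9.55
tool_pos: [0.4769, -0.1951, 0.1309]
tcp_rot: [180.0, 0.2, 128.6]
wrist_force: [0.2, 0.2, 0.1]
opening: 0.004
finger_force: 0.0
clock: 9.93
tool_pos: [0.4765, -0.1951, 0.1249]
tcp_rot: [-180.0, 0.2, 128.6]
wrist_force: [-0.5, -0.3, 0.8]
opening: -0.001
finger_force: 0.4
```

```bash
python3 -m inch '[0,0,0.017,0,0,0,0, 0,0,0,0,0,0,0]'; python3 -m inch '[0,0,0.017,0,0,0,0, 0,0,0,0,0,0,0]'; python3 -m inch '[0,0,0.017,0,0,0,0, 0,0,0,0,0,0,0]'
```

```text
clock: 10.18
tool_pos: [0.4765, -0.1951, 0.1245]
tcp_rot: [-180.0, 0.2, 128.6]
wrist_force: [-3.3, 2.4, 13.7]
opening: -0.001
finger_force: 6.8
clock: 10.42
tool_pos: [0.4765, -0.1951, 0.1243]
tcp_rot: [180.0, 0.2, 128.6]
wrist_force: [-8.7, 4.7, 30.3]
opening: 0.002
finger_force: 15.4
clock: 10.68
tool_pos: [0.4766, -0.195, 0.1241]
tcp_rot: [180.0, 0.2, 128.6]
wrist_force: [-15.0, 7.5, 48.1]
opening: -0.002
finger_force: 24.0
```

Orange lid is home: contact is solid at 0.1245 with 48 N. Next I raise, open, lower around the case and grip.

```bash
python3 -m inch '[0,0,-0.4,0,0,0,0, 0,0,-0.4,0,0,0,1, 0,0,0,0,0,0,1, 0,0,0,0,0,0,1, 0,0,0,0,0,0,1, 0,0,0,0,0,0,1, 0,0,0,0,0,0,1, 0,0,0,0,0,0,1]'
python3 -c "
from h import *;go(477,-194.7,90,128.4)"
```

```text
clock: 11.68
tool_pos: [0.4764, -0.1949, 0.1698]
tcp_rot: [-180.0, 0.2, 128.6]
wrist_force: [0.6, 0.2, 0.6]
opening: 1.002
finger_force: 0.0
units, total: [-0.     0.011  1.33 ] [-0.004  0.025  0.036]  per row/1: [-0.     0.011  1.33 ] [-0.004  0.025  0.036]
```

```bash
python3 -m inch '[0,0.01,0.4,0,0,0,1, 0,0,0.4,0,0,0,1, 0,0,0.4,0,0,0,1, 0,0,0.13,0,0,0,1, 0,0,0,0,0,0,1, 0,0,0,0,0,0,0.3, 0,0,0,0,0,0,0.3, 0,0,0,0,0,0,0.3, 0,0,0,0,0,0,0.3, 0,0,0,0,0,0,0.3]' 25
python3 -c "
from h import *;go(590,-130,90,165,9);go(600,90,90,180,9)"
```

```text
clock: 12.92
tool_pos: [0.4775, -0.1949, 0.0909]
tcp_rot: [180.0, 0.2, 128.6]
wrist_force: [-0.5, 1.1, 5.4]
opening: 0.582
finger_force: 25.9
units, total: [-0.326  2.14   0.018] [-0.008  0.038 -6.064]  per row/9: [-0.036  0.238  0.002] [-0.001  0.004 -0.674]
units, total: [2.435 4.559 0.008] [-0.013  0.037 -8.564]  per row/9: [0.271 0.507 0.001] [-0.001  0.004 -0.952]
```

```bash
python3 -m inch '[-0.04,0.268,0,0,0,0,0.3, -0.04,0.268,0,0,0,0,0.3, -0.04,0.268,0,0,0,0,0.3, -0.04,0.268,0,0,0,0,0.3, -0.04,0.268,0,0,0,0,0.3, -0.04,0.268,0,0,0,0,0.3, -0.04,0.268,0,0,0,0,0.3, -0.04,0.268,0,0,0,0,0.3, 0,0,0,0,0,-0.8,0.3, 0,0,0,0,0,-0.8,0.3, 0,0,0,0,0,-0.8,0.3, 0,0,0,0,0,-0.8,0.3, 0,0,0,0,0,-0.8,0.3, 0,0,0,0,0,-0.8,0.3, 0,0,0,0,0,-0.8,0.3, 0,0,0,0,0,-0.8,0.3, 0,0,0,0,0,-0.8,0.3, 0,0,0,0,0,-0.8,0.3, 0,0,0,0,0,-0.8,0.3, 0,0,0,0,0,0,0.3]'
python3 - <<'E'
from h import *
o=status.get_obs();print(o["tool_pos"],o["tcp_rot"])
im=save("wrist","w2")
go(590,85,90,181.5,12)
E
```

```text
clock: 15.42
tool_pos: [0.5901, -0.1295, 0.091]
tcp_rot: [-179.8, 0.2, -178.6]
wrist_force: [0.5, 1.4, 6.5]
opening: 0.585
finger_force: 27.8
[ 0.59010344 -0.12954851  0.09098439] [-1.79846386e+02  1.72512131e-01 -1.78599867e+02]
units, total: [-0.082  3.575  0.007] [-0.025  0.028 -0.029]  per row/12: [-0.007  0.298  0.001] [-0.002  0.002 -0.002]
```

View pics/w2.png

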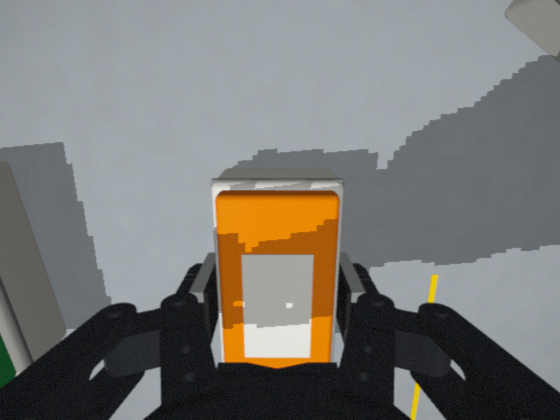

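Wrist view: orange case is held square between the fingers at (278,270), with a yellow bay line at (430,290). I'll measure the bay lines from the top picture.

```bash
python3 - <<'E'
from h import *
im=cv2.imread("pics/top1.png")[:,:,::-1].copy()
hsv=cv2.cvtColor(im,cv2.COLOR_RGB2HSV);m=cv2.inRange(hsv,(18,60,60),(35,255,255));m[:,:215]=0;m[:,345:]=0;m[:150]=0;m[200:]=0
n,l,s,c=cv2.connectedComponentsWithStats(m)
for k in range(1,n):
    if s[k,4]>10:
        p=onz("top",np.argwhere(l==k)[:,::-1],.012)*1000
        print(s[k,4],np.round(p.mean(0),1),np.round(np.polyfit(p[:,0],p[:,1],1)[0],3),np.round(p[:,0].min()),np.round(p[:,0].max()))
HUE["orange"]=(3,20)
for c in HUE:
    lo,hi=HUE[c];m=cv2.inRange(hsv,(lo,90,40),(hi,255,255));m[:130]=0;m[150:]=0;m[:,:230]=0;m[:,330:]=0
    m=cv2.morphologyEx(m,cv2.MORPH_CLOSE,np.ones((5,5)));b=max(cv2.findContours(m,0,cv2.CHAIN_APPROX_NONE)[0],key=cv2.contourArea);print(c,rect("top",b,.044))
E
```

```text
65 [ 648.6 -137.8] 0.023 599.0 702.0
73 [644.  132.1] 0.02 590.0 697.0
63 [647.9  42.1] 0.029 593.0 697.0
72 [646.8 -48. ] 0.034 596.0 699.0
orange [725.3  88.4  40.1  29.4  89.9]
blue [7.265e+02 4.000e-01 3.970e+01 2.650e+01 8.990e+01]
green [729.2 -90.2  39.6  20.6  89.7]
```

```bash
python3 -m inch '[0,0.3,0,0,0,0,0.3, 0,0.3,0,0,0,0,0.3, 0,0.3,0,0,0,0,0.3, 0,0.3,0,0,0,0,0.3, 0,0.3,0,0,0,0,0.3, 0,0.3,0,0,0,0,0.3, 0,0.3,0,0,0,0,0.3, 0,0.3,0,0,0,0,0.3, 0,0.3,0,0,0,0,0.3, 0,0.3,0,0,0,0,0.3, 0,0.3,0,0,0,0,0.3, 0,0.25,0,0,0,0,0.3, 0,0,0,0,0,0,0.3]'
python3 -c "
from h import *;go(645,87,90.5,181.4,4)"
```

```text
clock: 17.1
tool_pos: [0.5852, 0.0845, 0.0909]
tcp_rot: [-179.9, 0.2, -178.7]
wrist_force: [0.9, 4.6, 11.1]
opening: 0.582
finger_force: 28.3
units, total: [-0.998  0.017  0.011] [-0.015  0.038 -0.009]  per row/4: [-0.249  0.004  0.003] [-0.004  0.01  -0.002]
```

```bash
python3 -m inch '[-0.25,0.01,0,0,0,0,0.3, -0.25,0.005,0,0,0,0,0.3, -0.25,0,0,0,0,0,0.3, -0.2,0,0,0,0,0,0.3, -0.025,0,0,0,0,0,0.3, -0.025,0,0,0,0,0,0.3, -0.025,0,0,0,0,0,0.3]'; python3 -m inch '[-0.025,0,0,0,0,0,0.3, -0.025,0,0,0,0,0,0.3]';  python3 -m inch '[-0.025,0,0,0,0,0,0.3, -0.025,0,0,0,0,0,0.3]'
```

```text
clock: 17.98
tool_pos: [0.645, 0.086, 0.0909]
tcp_rot: [-179.9, 0.0, -178.7]
wrist_force: [-12.7, -0.6, 19.2]
opening: 0.578
finger_force: 29.5
clock: 18.23
tool_pos: [0.648, 0.086, 0.0908]
tcp_rot: [-179.9, 0.0, -178.7]
wrist_force: [-13.0, -0.2, 20.0]
opening: 0.584
finger_force: 29.5
clock: 18.48
tool_pos: [0.651, 0.0861, 0.0908]
tcp_rot: [-179.9, 0.0, -178.7]
wrist_force: [-12.6, -1.0, 18.3]
opening: 0.58
finger_force: 29.5
```

```bash
python3 -m inch '[-0.025,0,-0.01,0,0,0,0.3, 0,0,0,0,0,0,0.3]';  python3 -m inch '[-0.025,0,-0.01,0,0,0,0.3, 0,0,0,0,0,0,0.3]'; python3 -m inch '[-0.025,0,0,0,0,0,0.3, 0,0,0,0,0,0,0.3]'
```

```text
clock: 18.73
tool_pos: [0.6531, 0.0861, 0.0909]
tcp_rot: [-179.9, 0.1, -178.7]
wrist_force: [-4.9, -0.6, 9.0]
opening: 0.58
finger_force: 28.1
clock: 18.98
tool_pos: [0.6546, 0.0861, 0.0909]
tcp_rot: [-179.9, 0.1, -178.6]
wrist_force: [-2.5, -1.0, 2.0]
opening: 0.581
finger_force: 27.4
clock: 19.23
tool_pos: [0.6549, 0.0861, 0.0909]
tcp_rot: [-179.9, -0.1, -178.6]
wrist_force: [-13.7, -2.1, 11.7]
opening: 0.582
finger_force: 28.5
```

```bash
python3 -m inch '[-0.02,0,-0.01,0,0,0,0.3, 0,0,0,0,0,0,0.3]';  python3 -m inch '[-0.01,0,0,0,0,0,0.3, 0,0,0,0,0,0,0.3]'
```

```text
clock: 19.48
tool_pos: [0.655, 0.086, 0.0909]
tcp_rot: [-179.8, -0.2, -178.6]
wrist_force: [-20.2, -0.8, 10.1]
opening: 0.58
finger_force: 28.4
clock: 19.73
tool_pos: [0.6552, 0.0861, 0.0908]
tcp_rot: [-179.8, -0.3, -178.6]
wrist_force: [-23.5, -1.5, 13.2]
opening: 0.58
finger_force: 28.7
```

Flush at the fence. Now I release, raise and check from above.

```bash
python3 -m inch '[0.03,0,0,0,0,0,0.3, 0,0,0,0,0,0,1, 0,0,0,0,0,0,1, 0,0,0,0,0,0,1, 0,0,0,0,0,0,1, 0,0,-0.2,0,0,0,1, 0,0,-0.4,0,0,0,1, 0.2,0,-0.5,0,0,0,0, 0.3,0.1,-0.5,0,0,0,0, 0.3,0.2,-0.5,0,0,0,0, 0.3,0.2,-0.5,0,0,0,0, 0,0,0,0,0,0,0, 0,0,0,0,0,0,0]'
python3 - <<'E'
from h import *
o=status.get_obs();print(o["tool_pos"],o["tcp_rot"])
im=save("wrist","w3");t=save("top","t3")
for c in HUE:
    for b in blobs(im,c,150): print("w",c,np.round(b.reshape(-1,2).mean(0)),rect("wrist",b,.054),rect("wrist",b,.044))
    for b in blobs(t,c,60):
        m=b.reshape(-1,2).mean(0)
        if 200<m[0]<410 and m[1]<280: print("t",c,np.round(m),rect("top",b,.055))
go(451,4.2,145,148.1,8)
E
```

```text
clock: 21.35
tool_pos: [0.5894, 0.1148, 0.2475]
tcp_rot: [-179.9, 0.1, -178.6]
wrist_force: [0.2, -0.2, -0.6]
opening: -0.001
finger_force: 0.0
[0.58939387 0.11482016 0.24745862] [-1.79859678e+02  1.04454117e-01 -1.78581193e+02]
w orange [237. 255.] [648.7  85.2  84.8  42.2   1.4] [653.8  84.1  88.   43.8   1.4]
w orange [421. 216.] [600.7 235.3  43.9  28.9 -33.6] [604.  240.   45.6  30.  -33.6]
t orange [251. 164.] [651.1  85.   89.1  36.4   0.7]
w blue [119.  34.] [460.8  -3.4  67.9  48.7 -31.8] [458.7  -7.8  70.5  50.5 -31.8]
t blue [278. 238.] [449.9   4.8  88.9  43.7 -33.3]
w green [ 74. 328.] [719.9 -74.3  54.2  30.  -88.5] [727.7 -81.4  56.3  31.1 -88.5]
t green [377. 188.] [ 589.  -269.9   87.2   42.3    7.7]
units, total: [ 2.349 -1.778  1.697] [-0.024  0.009  5.549]  per row/8: [ 0.294 -0.222  0.212] [-0.003  0.001  0.694]
```

View pics/w3.png

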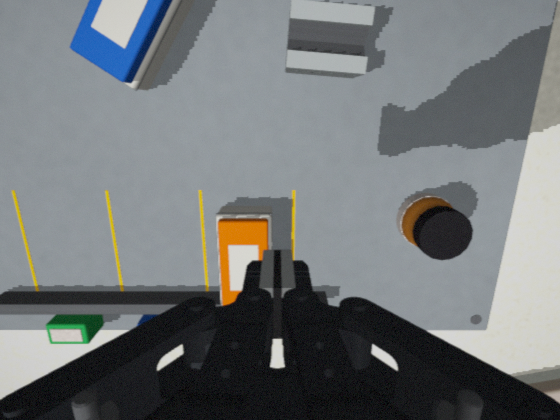

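Wrist view: orange case is flush to the fence between the yellow lines at columns 203 and 293. I'll compute its centring from this picture.

```bash
python3 - <<'E'
from h import *
im=cv2.imread("pics/w3.png")[:,:,::-1].copy()
hsv=cv2.cvtColor(im,cv2.COLOR_RGB2HSV);m=cv2.inRange(hsv,(20,120,90),(32,255,255));m[:180]=0;m[:,310:]=0
n,l,s,c=cv2.connectedComponentsWithStats(m)
for k in range(1,n):
    if s[k,4]>60:
        p=onz("wrist",np.argwhere(l==k)[:,::-1],.012)*1000
        f=np.polyfit(p[:,0],p[:,1],1);print(s[k,4],"y at x=655:",np.round(np.polyval(f,655),1),np.round(f[0],3))
b=max((b for b in blobs(im,"orange",150) if b.reshape(-1,2).mean(0)[0]<300),key=cv2.contourArea)
p=b.reshape(-1,2);p=p[(p[:,1]>225)&(p[:,1]<250)];q=onz("wrist",p,.052)*1000;L=q[p[:,0]<240];Rr=q[p[:,0]>250]
print(L.mean(0),Rr.mean(0),(L[:,1].mean()+Rr[:,1].mean())/2)
E
```

```text
300 y at x=655: -138.3 0.029
284 y at x=655: -48.7 0.027
279 y at x=655: 40.9 0.027
203 y at x=655: 130.6 0.03
[627.33761723  68.03668684] [626.65317099 102.34181035] 85.18924859110575
```

```bash
python3 -m inch '[0.3,-0.3,0,0,0,0,0, 0.3,-0.3,0,0,0,0,0, 0.3,-0.3,0,0,0,0,0, 0.3,-0.2,0,0,0,0,0, 0.3,-0.2,0,0,0,0,0, 0.3,-0.2,0.1,0,0,0,0, 0.3,-0.15,0.2,0,0,0,0, 0.25,-0.13,0.2,0,0,0,0, 0,0,0,0,0,0.8,0, 0,0,0,0,0,0.8,0, 0,0,0,0,0,0.8,0, 0,0,0,0,0,0.8,0, 0,0,0,0,0,0.8,0, 0,0,0,0,0,0.8,0, 0,0,0,0,0,0.7,0, 0,0,0,0,0,0,0]'
python3 - <<'E'
from h import *
im=save("wrist","w4")
for b in blobs(im,"blue",400): print(np.round(b.reshape(-1,2).mean(0)),rect("wrist",b,.056))
go(451,4.2,145,147.5)
E
```

```text
clock: 23.45
tool_pos: [0.4509, 0.0043, 0.2169]
tcp_rot: [-179.9, 0.1, 148.4]
wrist_force: [1.1, -0.1, -0.1]
opening: 0.003
finger_force: 0.0
[276. 208.] [449.9   3.1  85.3  43.5 -31.8]
units, total: [-1.000e-03  1.000e-03  1.199e+00] [-0.017  0.016  0.164]  per row/1: [-1.000e-03  1.000e-03  1.199e+00] [-0.017  0.016  0.164]
```

Orange is centred to about 0.2 mm (bay 85.8, case about 86). Pressing the blue lid.

```bash
python3 -m inch '[0,0,0.45,0,0,0,0, 0,0,0.45,0,0,0,0, 0,0,0.36,0,0,0,0, 0,0,0.05,0,0,0,0, 0,0,0.05,0,0,0,0, 0,0,0.05,0,0,0,0, 0,0,0.05,0,0,0,0, 0,0,0.05,0,0,0,0, 0,0,0.03,0,0,0,0, 0,0,0.03,0,0,0,0, 0,0,0,0,0,0,0]'
```

```text
clock: 24.88
tool_pos: [0.4516, 0.0044, 0.1244]
tcp_rot: [-180.0, 0.2, 148.4]
wrist_force: [-6.3, -0.3, 29.1]
opening: -0.001
finger_force: 14.1
```

Home. Next: raise, open, lower and grip the blue case.

```bash
python3 -m inch '[0,0,-0.4,0,0,0,0, 0,0,-0.35,0,0,0,1, 0,0,0,0,0,0,1, 0,0,0,0,0,0,1, 0,0,0,0,0,0,1, 0,0,0,0,0,0,1, 0,0,0,0,0,0,1, 0,0,0.4,0,0,0,1, 0,0,0.4,0,0,0,1, 0,0,0.4,0,0,0,1, 0,0,0.07,0,0,0,1, 0,0,0,0,0,0,1, 0,0,0,0,0,0,0.3, 0,0,0,0,0,0,0.3, 0,0,0,0,0,0,0.3, 0,0,0,0,0,0,0.3, 0,0,0,0,0,0,0.3]' 25
python3 -c "
from h import *;go(570,-10,91,181.5,8)"
```

```text
clock: 27.0
tool_pos: [0.4516, 0.0043, 0.0927]
tcp_rot: [-180.0, 0.2, 148.4]
wrist_force: [-1.6, 0.4, 6.7]
opening: 0.579
finger_force: 25.4
units, total: [-1.806  0.832  0.034] [-0.016  0.031 -5.515]  per row/8: [-0.226  0.104  0.004] [-0.002  0.004 -0.689]
```

```bash
python3 -m inch '[-0.225,0.105,0,0,0,0,0.3, -0.225,0.105,0,0,0,0,0.3, -0.225,0.105,0,0,0,0,0.3, -0.225,0.105,0,0,0,0,0.3, -0.225,0.105,0,0,0,0,0.3, -0.225,0.105,0,0,0,0,0.3, -0.225,0.105,0,0,0,0,0.3, -0.225,0.105,0,0,0,0,0.3, 0,0,0,0,0,-0.8,0.3, 0,0,0,0,0,-0.8,0.3, 0,0,0,0,0,-0.8,0.3, 0,0,0,0,0,-0.8,0.3, 0,0,0,0,0,-0.8,0.3, 0,0,0,0,0,-0.8,0.3, 0,0,0,0,0,-0.7,0.3, 0,0,0,0,0,0,0.3]'
python3 -c "
from h import *;go(650,-4,92,181.5,5)"
```

```text
clock: 29.0
tool_pos: [0.5698, -0.0094, 0.0926]
tcp_rot: [-179.9, 0.1, -178.6]
wrist_force: [-0.4, -0.7, 2.3]
opening: 0.578
finger_force: 27.5
units, total: [-1.339  0.057  0.012] [-0.023  0.019 -0.018]  per row/5: [-0.268  0.011  0.002] [-0.005  0.004 -0.004]
```

```bash
python3 -m inch '[-0.27,0.02,0,0,0,0,0.3, -0.27,0.02,0,0,0,0,0.3, -0.27,0.02,0,0,0,0,0.3, -0.27,0,0,0,0,0,0.3, -0.25,0,0,0,0,0,0.3, -0.03,0,0,0,0,0,0.3, -0.03,0,0,0,0,0,0.3, 0,0,0,0,0,0,0.3]'; python3 -m inch '[-0.03,0,0,0,0,0,0.3, 0,0,0,0,0,0,0.3]';python3 -m inch '[-0.03,0,0,0,0,0,0.3, 0,0,0,0,0,0,0.3]'
```

```text
clock: 30.0
tool_pos: [0.6524, -0.0037, 0.0926]
tcp_rot: [-179.9, 0.0, -178.7]
wrist_force: [-6.1, 0.1, 5.9]
opening: 0.582
finger_force: 28.0
clock: 30.25
tool_pos: [0.6542, -0.0036, 0.0926]
tcp_rot: [-179.9, 0.0, -178.7]
wrist_force: [-4.1, -0.2, 6.3]
opening: 0.579
finger_force: 28.0
clock: 30.5
tool_pos: [0.656, -0.0036, 0.0926]
tcp_rot: [-179.9, 0.0, -178.7]
wrist_force: [-5.2, -0.3, 5.5]
opening: 0.581
finger_force: 28.0
```

```bash
python3 -m inch '[-0.03,0,0,0,0,0,0.3, -0.02,0,0,0,0,0,0.3, 0,0,0,0,0,0,0.3]'; python3 -m inch '[-0.02,0,0,0,0,0,0.3, 0,0,0,0,0,0,0.3]'
```

```text
clock: 30.88
tool_pos: [0.6568, -0.0036, 0.0924]
tcp_rot: [-179.9, -0.2, -178.7]
wrist_force: [-22.3, -0.1, 19.0]
opening: 0.579
finger_force: 29.7
clock: 31.12
tool_pos: [0.6572, -0.0036, 0.0922]
tcp_rot: [-179.9, -0.3, -178.7]
wrist_force: [-28.4, -1.8, 21.7]
opening: 0.58
finger_force: 30.2
```

```bash
python3 -m inch '[0.04,0,0,0,0,0,0.3, 0,0,0,0,0,0,0.85, 0,0,0,0,0,0,0.85, 0,0,0,0,0,0,0.85, 0,0,0,0,0,0,0.85, 0,0,-0.2,0,0,0,0.85, 0,0,-0.5,0,0,0,0.85, 0,0,-0.6,0,0,0,0, 0,0,-0.6,0,0,0,0, 0,0,0,0,0,0,0]'
python3 -c "
from h import *;go(590.5,-271.5,205,188,12)"
```

```text
clock: 32.38
tool_pos: [0.6594, -0.0033, 0.2103]
tcp_rot: [-179.9, 0.4, -178.6]
wrist_force: [0.7, 0.5, -0.7]
opening: 0.215
finger_force: 0.0
units, total: [ 1.259 -4.44   0.091] [-0.028  0.067 -1.098]  per row/12: [ 0.105 -0.37   0.008] [-0.002  0.006 -0.092]
```

```bash
python3 -m inch '[0.105,-0.37,0,0,0,-0.09,0, 0.105,-0.37,0,0,0,-0.09,0, 0.105,-0.37,0,0,0,-0.09,0, 0.105,-0.37,0,0,0,-0.09,0, 0.105,-0.37,0,0,0,-0.09,0, 0.105,-0.37,0,0,0,-0.09,0, 0.105,-0.37,0,0,0,-0.09,0, 0.105,-0.37,0,0,0,-0.09,0, 0.105,-0.37,0,0,0,-0.09,0, 0.105,-0.37,0,0,0,-0.09,0, 0.105,-0.37,0,0,0,-0.09,0, 0.105,-0.37,0,0,0,-0.09,0, 0,0,0,0,0,0,0, 0,0,0,0,0,0,0]'
python3 - <<'E'
from h import *
im=save("wrist","w5")
for b in blobs(im,"green",400): print(np.round(b.reshape(-1,2).mean(0)),rect("wrist",b,.056))
go(590.5,-271.5,140,188)
E
```

```text
clock: 34.12
tool_pos: [0.603, -0.274, 0.2067]
tcp_rot: [-179.9, 0.0, -172.1]
wrist_force: [0.4, 0.2, -0.9]
opening: -0.0
finger_force: 0.0
[283. 199.] [ 592.  -271.8   89.5   43.1    7.4]
units, total: [0.205 0.069 1.112] [-0.021  0.008 -0.014]  per row/1: [0.205 0.069 1.112] [-0.021  0.008 -0.014]
```

View pics/w5.png

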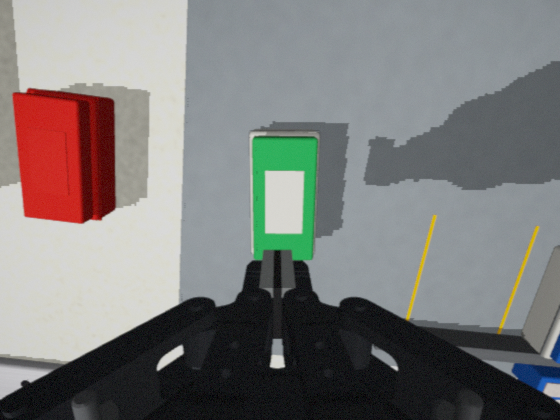

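Wrist view: green case at (283,199) on the plate, with the red look-alike well clear at (65,155). Centre (592,−272), so I press it there.

```bash
python3 -m inch '[0.19,0.07,0,0,0,0.05,0, 0,0,0.35,0,0,0,0, 0,0,0.4,0,0,0,0, 0,0,0.35,0,0,0,0, 0,0,0.05,0,0,0,0, 0,0,0.05,0,0,0,0, 0,0,0.05,0,0,0,0, 0,0,0.05,0,0,0,0, 0,0,0.05,0,0,0,0, 0,0,0.03,0,0,0,0, 0,0,0.02,0,0,0,0, 0,0,0,0,0,0,0]'
```

```text
clock: 35.67
tool_pos: [0.5917, -0.2723, 0.1245]
tcp_rot: [-179.8, 0.2, -172.4]
wrist_force: [-4.9, 2.9, 21.6]
opening: 0.002
finger_force: 10.8
```

```bash
python3 -m inch '[0,0,-0.4,0,0,0,0, 0,0,-0.35,0,0,0,1, 0,0,0,0,0,0,1, 0,0,0,0,0,0,1, 0,0,0,0,0,0,1, 0,0,0,0,0,0,1, 0,0,0,0,0,0,1, 0,0,0.4,0,0,0,1, 0,0,0.4,0,0,0,1, 0,0,0.4,0,0,0,1, 0,0,0.07,0,0,0,1, 0,0,0,0,0,0,1, 0,0,0,0,0,0,0.3, 0,0,0,0,0,0,0.3, 0,0,0,0,0,0,0.3, 0,0,0,0,0,0,0.3, 0,0,0,0,0,0,0.3]' 25
python3 -c "
from h import *;go(585,-95.5,92.5,181.5,10)"
```

```text
clock: 37.8
tool_pos: [0.5917, -0.2723, 0.0926]
tcp_rot: [-179.8, 0.1, -172.4]
wrist_force: [-0.8, 1.4, 6.1]
opening: 0.578
finger_force: 26.4
units, total: [-0.278  2.936 -0.007] [-0.029  0.023  1.016]  per row/10: [-0.028  0.294 -0.001] [-0.003  0.002  0.102]
```

```bash
python3 -m inch '[-0.028,0.29,0,0,0,0,0.3, -0.028,0.29,0,0,0,0,0.3, -0.028,0.29,0,0,0,0,0.3, -0.028,0.29,0,0,0,0,0.3, -0.028,0.29,0,0,0,0,0.3, -0.028,0.29,0,0,0,0,0.3, -0.028,0.29,0,0,0,0,0.3, -0.028,0.29,0,0,0,0,0.3, -0.028,0.29,0,0,0,0,0.3, -0.028,0.29,0,0,0,0,0.3, 0,0,0,0,0,0.5,0.3, 0,0,0,0,0,0.5,0.3, 0,0,0,0,0,0,0.3]'
python3 -c "
from h import *;go(652,-93.6,92.5,181.5,5)"
```

```text
clock: 39.42
tool_pos: [0.5859, -0.0971, 0.0925]
tcp_rot: [-179.9, 0.2, -178.4]
wrist_force: [-0.1, 3.2, 12.1]
opening: 0.58
finger_force: 28.0
units, total: [-1.103  0.028  0.004] [-0.021  0.036  0.012]  per row/5: [-0.221  0.006  0.001] [-0.004  0.007  0.002]
```

```bash
python3 -m inch '[-0.22,0.01,0,0,0,0.01,0.3, -0.22,0.01,0,0,0,0,0.3, -0.22,0.01,0,0,0,0,0.3, -0.22,0,0,0,0,0,0.3, -0.22,0,0,0,0,0,0.3, -0.03,0,0,0,0,0,0.3, -0.03,0,0,0,0,0,0.3, 0,0,0,0,0,0,0.3]'; python3 -m inch '[-0.03,0,0,0,0,0,0.3, 0,0,0,0,0,0,0.3]';python3 -m inch '[-0.03,0,0,0,0,0,0.3, 0,0,0,0,0,0,0.3]'
```

```text
clock: 40.42
tool_pos: [0.6541, -0.0937, 0.0925]
tcp_rot: [-179.9, 0.1, -178.5]
wrist_force: [-11.2, -0.7, 18.1]
opening: 0.581
finger_force: 28.9
clock: 40.67
tool_pos: [0.6558, -0.0937, 0.0925]
tcp_rot: [-179.9, 0.0, -178.5]
wrist_force: [-11.8, -0.0, 17.6]
opening: 0.579
finger_force: 28.9
clock: 40.92
tool_pos: [0.6576, -0.0936, 0.0925]
tcp_rot: [-179.9, 0.1, -178.5]
wrist_force: [-10.7, -0.7, 17.4]
opening: 0.58
finger_force: 28.9
```

```bash
python3 -m inch '[-0.03,0,0,0,0,0,0.3, -0.02,0,0,0,0,0,0.3, 0,0,0,0,0,0,0.3]'; python3 -m inch '[-0.02,0,0,0,0,0,0.3, 0,0,0,0,0,0,0.3]'
```

```text
clock: 41.3
tool_pos: [0.6592, -0.0936, 0.0924]
tcp_rot: [-179.9, -0.1, -178.5]
wrist_force: [-22.8, 1.0, 25.6]
opening: 0.579
finger_force: 29.9
clock: 41.55
tool_pos: [0.6598, -0.0935, 0.0921]
tcp_rot: [-179.9, -0.2, -178.5]
wrist_force: [-26.8, -1.6, 25.7]
opening: 0.58
finger_force: 30.1
```

```bash
python3 -m inch '[0.05,0,0,0,0,0,0.3, 0,0,0,0,0,0,0.85, 0,0,0,0,0,0,0.85, 0,0,0,0,0,0,0.85, 0,0,0,0,0,0,0.85, 0,0,-0.2,0,0,0,0.85, 0,0,-0.5,0,0,0,0.85, 0.3,0.2,-0.6,0,0,0,0, 0.4,0.3,-0.6,0,0,0,0, 0.4,0.3,-0.5,0,0,0,0, 0.5,0,-0.3,0,0,0,0, 0,0,0,0,0,0,0, 0,0,0,0,0,0,0]'
python3 - <<'E'
from h import *
im=save("wrist","w6");t=save("top","t6")
for c in HUE:
    for b in blobs(im,c,150): print("w",c,np.round(b.reshape(-1,2).mean(0)),rect("wrist",b,.052),rect("wrist",b,.044))
    for b in blobs(t,c,60):
        m=b.reshape(-1,2).mean(0)
        if 200<m[0]<410 and m[1]<280: print("t",c,np.round(m),rect("top",b,.052))
hsv=cv2.cvtColor(im,cv2.COLOR_RGB2HSV);m=cv2.inRange(hsv,(20,120,90),(32,255,255))
n,l,s,c=cv2.connectedComponentsWithStats(m)
for k in range(1,n):
    if s[k,4]>60:
        p=onz("wrist",np.argwhere(l==k)[:,::-1],.012)*1000
        f=np.polyfit(p[:,0],p[:,1],1);print(s[k,4],"y at x=655:",np.round(np.polyval(f,655),1),np.round(f[0],3))
E
```

```text
clock: 43.18
tool_pos: [0.5622, -0.048, 0.2534]
tcp_rot: [-179.9, 0.1, -178.5]
wrist_force: [0.5, -0.6, -0.4]
opening: -0.001
finger_force: 0.0
w orange [418. 286.] [651.4  83.1  90.4  46.2   1.7] [656.2  87.   93.   47.6   1.7]
t orange [245. 166.] [651.9  92.3  89.3  33.7   0.7]
w blue [330. 271.] [638.7  -5.2  59.9  42.4   1.6] [643.1  -3.9  61.7  43.7   1.6]
w green [223. 270.] [636.9 -94.1  51.3  42.8   1.6] [641.2 -95.4  52.8  44.1   1.6]
199 y at x=655: -138.8 0.026
66 y at x=655: -49.2 0.03
212 y at x=655: 40.5 0.026
276 y at x=655: 130.3 0.026
```

View pics/w6.png

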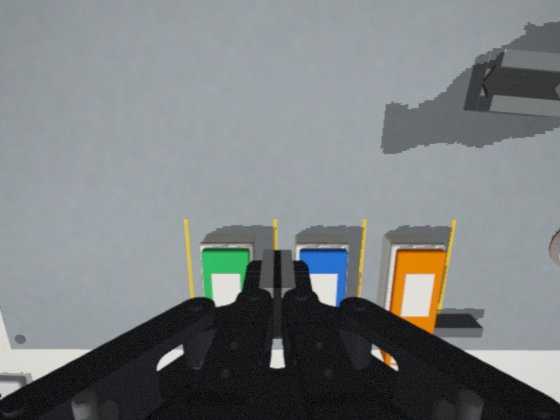

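Wrist view: the green (228,270), blue (323,270) and orange (418,286) cases stand in their bays. A precise check of lateral edges follows.

```bash
python3 - <<'E'
from h import *
im=cv2.imread("pics/w6.png")[:,:,::-1].copy();hsv=cv2.cvtColor(im,cv2.COLOR_RGB2HSV)
for c,base in (("orange",85.4),("blue",-4.35),("green",-94)):
    lo,hi=HUE[c];m=cv2.inRange(hsv,(lo,120,50),(hi,255,255))>0
    for r in (254,262,268):
        x=np.where(m[r,190:460])[0]+190;q=onz("wrist",[[x.min()-.5,r],[x.max()+.5,r]],.052)*1000
        y=q[:,1].mean();print(c,r,np.round(q.ravel(),1),"y at 655:",round(y+.026*(655-q[0,0]),1),"bay",base)
    r=200
    col=int(x.mean());rr=np.where(m[:,col-15:col+15].any(1))[0].min();print("near edge x",onz("wrist",[[col,rr-.5]],.052)*1000)
E
```

```text
orange 254 [611.8  59.  610.5 105. ] y at 655: 83.1 bay 85.4
orange 262 [619.8  59.2 618.5 104.6] y at 655: 82.8 bay 85.4
orange 268 [625.8  59.  624.5 105.6] y at 655: 83.1 bay 85.4
near edge x [[605.85370914  79.38330114]]
blue 254 [614.2 -27.5 613.1  14.9] y at 655: -5.3 bay -4.35
blue 262 [622.1 -24.4 621.   15.6] y at 655: -3.6 bay -4.35
blue 268 [628.  -19.6 627.   15.2] y at 655: -1.5 bay -4.35
near edge x [[608.18671467  -4.00832935]]
green 254 [ 616.7 -116.   615.5  -73.5] y at 655: -93.8 bay -94
green 262 [ 624.7 -116.3  623.5  -72.6] y at 655: -93.7 bay -94
green 268 [ 630.7 -115.6  629.6  -75.3] y at 655: -94.8 bay -94
near edge x [[610.74793259 -95.55724969]]
```

Lateral offsets are within about 2 mm. Near edges follow the fence slope (605.9, 608.2, 610.7), and all three lids bottomed out at the same height. Handing in.

```bash
python3 -c "
from h import *;print(robot.sign_off())"
```

```text
the job is handed in; nothing more can be done
None
```

I slid all three cases flush to the fence, each centred on its colour marker to within about 2 mm by camera. All three lids bottomed out at the same height, and I handed the job in at about 43 s; no pass/fail verdict came back.

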